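# Feel along the crest of a carved limb

### The job

Check the carving for rough spots: with the fingers closed, run the fingertips lightly along the curved crest of the wooden limb, from its forked end to its ball end, touching the crest at each of the seven pencil ticks in that order, then lift clear. The limb lies loose on a sprung rest: press gently, do not pick it up or push it out of place, and leave the chisel and everything else alone.

Things in the scene. Friction and masses are not known exactly. Their poses are not given: they have to be found in the camera images.
- limb: carved wooden limb, loose, 0.7 kg, flat on the rubber-faced plate at any yaw: S-curved bar 330 mm long, 40 to 50 wide, rounded crest (12 mm radius) along its top. Origin: middle of its underside; +x runs from the forked tail (two prongs, tips at x -170 mm) to the ball foot (centre x +136 mm, 56 across, 48 high, lower than the crest); z up. Seven pencil ticks cross the crest
- tick0 (a point): pencil tick 1 of 7, counted from the forked tail (the tick at the root of the fork), at (-114, 0, 48) mm in the limb's frame, on the crest line (top) of the limb, a smooth curve through the ticks (within 4 mm of straight lines between them)
- tick1 (a point): pencil tick 2 of 7, counted from the forked tail, at (-76, -24, 51) mm in the limb's frame, on the crest line (top) of the limb, a smooth curve through the ticks (within 4 mm of straight lines between them)
- tick2 (a point): pencil tick 3 of 7, counted from the forked tail, at (-38, -26, 54) mm in the limb's frame, on the crest line (top) of the limb, a smooth curve through the ticks (within 4 mm of straight lines between them)
- tick3 (a point): pencil tick 4 of 7, counted from the forked tail, at (0, 0, 56) mm in the limb's frame, on the crest line (top) of the limb, a smooth curve through the ticks (within 4 mm of straight lines between them)
- tick4 (a point): pencil tick 5 of 7, counted from the forked tail, at (38, 26, 57) mm in the limb's frame, on the crest line (top) of the limb, a smooth curve through the ticks (within 4 mm of straight lines between them)
- tick5 (a point): pencil tick 6 of 7, counted from the forked tail, at (76, 24, 55) mm in the limb's frame, on the crest line (top) of the limb, a smooth curve through the ticks (within 4 mm of straight lines between them)
- tick6 (a point): pencil tick 7 of 7, counted from the forked tail (the tick next to the ball foot), at (114, 0, 53) mm in the limb's frame, on the crest line (top) of the limb, a smooth curve through the ticks (within 4 mm of straight lines between them)
- rest: the carving rest: a steel foot fixed to the bench carrying a round rubber-faced plate 352 mm across whose top is 40 mm above the bench. Origin: centre of the foot's underside, on the bench surface; z up
- plate (a joint): how far the sprung rubber-faced plate has sunk straight down, in m: 0 at rest (upper stop), 0.014 at the bottom stop. Plate and limb start to sink at roughly 2 N of push and then give about 1.4 mm per further newton; they rise again when released. Under 8 mm is a light touch, over 10 mm too hard
- chisel: bystander, leave alone: loose wood chisel with turned handle, about 210 mm long, 27 mm high, lying on the rubber-faced plate beside the limb. Origin: on its underside line where handle meets blade
- offcut: bystander, leave alone: loose block of limewood 55 x 26 x 22 mm on the rubber-faced plate on the other side of the limb. Origin: centre of its underside
- mallet: bystander: round carver's mallet standing head down, 230 mm high, 90 mm across, on the left of the bench. Origin: centre of its underside
- glue: bystander: white glue bottle 160 mm high, 60 mm across, on the right. Origin: centre of its underside
- mug: bystander: white mug 95 mm high, on the right. Origin: centre of its underside
- sander: bystander: cork sanding block 110 x 65 x 28 mm, on the left. Origin: centre of its underside
- brush: bystander: bench brush lying on the right, near the robot. Origin: on its underside

How it is judged (in metres and radians):
On the way, in this order (a step that is already met when the one before it is completed fails the run):
1. the fingertips touch the crest at the first tick from the fork (within 20 mm, measured level) (horizontal distance between the grasp point and tick0 below 0.02 m and contact force between the fingers and limb above 0.2 N and z of the grasp point in the frame of tick0 above 0.01 m), for 0.02 s.
2. the fingertips touch the crest at the second tick from the fork (within 20 mm, measured level) (horizontal distance between the grasp point and tick1 below 0.02 m and contact force between the fingers and limb above 0.2 N and z of the grasp point in the frame of tick1 above 0.01 m), for 0.02 s.
3. the fingertips touch the crest at the third tick from the fork (within 20 mm, measured level) (horizontal distance between the grasp point and tick2 below 0.02 m and contact force between the fingers and limb above 0.2 N and z of the grasp point in the frame of tick2 above 0.01 m), for 0.02 s.
4. the fingertips touch the crest at the fourth tick from the fork (within 20 mm, measured level) (horizontal distance between the grasp point and tick3 below 0.02 m and contact force between the fingers and limb above 0.2 N and z of the grasp point in the frame of tick3 above 0.01 m), for 0.02 s.
5. the fingertips touch the crest at the fifth tick from the fork (within 20 mm, measured level) (horizontal distance between the grasp point and tick4 below 0.02 m and contact force between the fingers and limb above 0.2 N and z of the grasp point in the frame of tick4 above 0.01 m), for 0.02 s.
6. the fingertips touch the crest at the sixth tick from the fork (within 20 mm, measured level) (horizontal distance between the grasp point and tick5 below 0.02 m and contact force between the fingers and limb above 0.2 N and z of the grasp point in the frame of tick5 above 0.01 m), for 0.02 s.
7. the fingertips touch the crest at the seventh tick from the fork (within 20 mm, measured level) (horizontal distance between the grasp point and tick6 below 0.02 m and contact force between the fingers and limb above 0.2 N and z of the grasp point in the frame of tick6 above 0.01 m), for 0.02 s.
At the end, for the whole second after the job is handed in: All seven ticks have been touched in order from the fork to the ball end; the limb lies flat and still on the rest, each end within 20 mm of where it began, the plate is back up (within 2 mm) and no bystander has moved by more than 25 mm (distance of each of tick0, tick6 from where it was at the start of the episode below 0.02 m and linear speed of limb below 0.01 m/s and angle between limb's own z axis and vertical below 0.05 rad and value of joint plate below 0.002 m and distance of each of chisel, offcut, mallet, glue, mug, sander, brush from where it was at the start of the episode below 0.025 m).
It fails at once if pressed too hard: the sprung plate sank more than 10 mm (value of joint plate above 0.01 m).
It fails at once if the limb was shifted or turned by more than 20 mm at either end (distance of any of tick0, tick6 from where it was at the start of the episode above 0.02 m).
It fails at once if the limb was lifted (more than 6 mm above where it lies) or tipped (z of limb in the frame of rest above 0.046 m or angle between limb's own z axis and vertical above 0.12 rad).
It fails at once if a bystander was moved by more than 25 mm (distance of any of chisel, offcut, mallet, glue, mug, sander, brush from where it was at the start of the episode above 0.025 m).
It fails at once if the fingers pushed on the chisel or the offcut (contact force between the fingers and chisel above 1 N or contact force between the fingers and offcut above 1 N).
It also fails if it takes over 42 s, if anything falls off the work surface, if the arm or the gripper's body presses on something with over 40 N, if the wrist force passes 120 N, or if a joint passes its speed limit or range.

### The arm

A 6-joint arm with a two-finger parallel gripper is mounted at the origin on the work surface. World frame = base frame: x ahead of the robot, y to its left, z up, the work surface at z = 0. Lengths are in m, angles in degrees, forces in N, time in s.
With the tool pointing down it reaches from about 0.225 to 0.875 m from the base axis. Payload 3.4 kg.
Tool frame: the origin (TCP) lies midway between the tips of the shut fingers; the grasp point (between the pads) lies 19 mm behind it; z points along the fingers, y is the direction in which the jaws open and shut (so a half turn about z gives the same grasp; the last joint's range is limited). The gripper opens to 85 mm and grips with 20 to 120 N. Pads are 22 mm wide; open, the fingers measure 114 mm over their backs; the gripper's body (76 mm by 85 mm) begins 54 mm behind the grasp point. The pads swing forward as they close: fully open they stand 13 mm farther back than shut.
Start: joints at [-70.703, 15.808, 86.224, -0, 77.962, -6.933], TCP at [0.254, -0.516, 0.2] pointing down, gripper open.
Joint ranges: [-165.64, 165.64], [-43.16, 119.46], [12.63, 154.43], [-67.54, 247.53], [6.08, 155.33], [-154.97, 154.97]. Speed limits (degrees/s): [147.25, 147.25, 180, 180, 180, 180].

### API

Orientations are given as [roll, pitch, yaw] about the fixed x, y, z axes, in that order (R = Rz(yaw) Ry(pitch) Rx(roll)).
In Python, from rig import * gives the robot as it stands.
- The arm moves only by the tool step_arm, never from a script. Its argument "motion" is a list of rows, each a list of 5 numbers: the shift along the tool's x, y, z in m, then the turn about the tool's z in rad, then the gripper's target within -1 to 1 (shut at 1, half-way at 0, fully open at -1). A call has 1 to 12 rows; each row shifts and turns the pose as measured when the row begins, along the tool's axes as they then stand; what a row does not reach is not made up. A row lasts 1/12 s, in which the tool goes at most 41.7 mm and 7.16 degrees, less where a joint would pass 70% of its speed; a pose out of reach is approached as far as the arm can. A call is refused whole if a number of a shift passes 0.0417 or a number of a turn 0.125, either way. A call with a gripper value outside its range is refused whole. The fingers move at their own pace and stop on an object; "grip_force" is the grip in N (left out, the last holds). Time passes only in rows, so rows that do not move let the fingers close. It gives the time, the measured TCP pose, the force and the opening at its end, in the units of the state.
- read_state(): the state, without advancing time (a new reading comes with each control period).
- read_camera(name): name is "scene" or "top" or "wrist"; returns (picture, depth): 400x640x3 uint8, blue, green, red; 400x640 float32, m along the optical axis (not along the pixel's ray), 0 where there is no reading.
- camera_model(name): a dict with "K" (3x3 intrinsics, pixels), "dist_coeffs" ([k1, k2, p1, p2, k3] as OpenCV has them; the pictures are not rectified), "extrinsics" (4x4, takes a point from world to camera coordinates); the wrist camera has in their place "tool_from_camera" (4x4, takes a point from camera to tool coordinates, whose origin is the TCP and whose axes are the flange's). Camera axes: x right, y up, looking along -z (the intrinsics and any distortion apply to the point x, -y, -z); pixel columns grow to the right and rows downward; lengths in m; the calibration is good to about 2 mm. A picture is of the moment at which its call begins: read the wrist's pose just before it. camera_model takes no time and is no camera call.
- job_done(): hands the job in, once; it reports no verdict.
The state is a dict: "time": time; "q": joint angles; "joint_velocities": joint speeds; "tau": joint torques, N m; "tcp_pos": TCP position; "eef_rot": TCP orientation; "force": force on the tool from outside, world axes, zero at the start; "ft_torque": the same for the moment, N m; "grip_width": finger opening in m.
Only numpy, scipy, OpenCV 4.12 (cv2) and the standard library are available. Lean on these libraries where they do the work, as an engineer would, in place of code of your own. Each camera call takes 0.05 s, during which the arm holds its last target. There are 200 camera calls.

## Working session

There is one attempt and no reset: what is moved stays moved. The work goes in short steps, Python scripts to look and compute and a tool call to move; the robot and the scene stay as the last step left them, time stands still between calls to the robot, and variables do not carry over. Pictures are saved under pics/ and viewed, about 8 in all and at most 12, crops included, and the job is handed in when it is done.

Besides the shell and the picture viewer there is one more tool, called after ">>>" as name(argument=value, ...) on one line, values as JSON. step_arm: Moves the arm, as the interface text tells. Its arguments: {"type":"object","properties":{"motion":{"type":"array","items":{"type":"array","items":{"type":"number"}}},"grip_force":{"type":"number"}},"required":["motion"]}

```bash
ls; mkdir -p pics; cat > h.py <<'E'
from rig import *
import numpy as np, cv2
def cloud(name, pic, d):
    m=camera_model(name); K=np.array(m["K"]); dc=np.array(m["dist_coeffs"])
    v,u=np.mgrid[0:d.shape[0],0:d.shape[1]]
    p=cv2.undistortPoints(np.stack([u,v],-1).reshape(-1,1,2).astype(np.float64),K,dc).reshape(d.shape+(2,))
    P=np.stack([p[...,0]*d,-p[...,1]*d,-d],-1)
    E=np.linalg.inv(np.array(m["extrinsics"]))
    return P@E[:3,:3].T+E[:3,3]
E
python3 - <<'E'
from h import *
print(read_state())
for n in ["top","scene"]:
    p,d=read_camera(n); cv2.imwrite(f"pics/{n}0.png",p); np.savez(f"{n}0.npz",p=p,d=d)
    W=cloud(n,p,d); print(n,W[200,320],(d>0).mean(),camera_model(n)["K"])
E
```

```text
pics
{'time': 0.0, 'q': array([-7.07020192e+01,  1.58480225e+01,  8.62934903e+01,  6.24572957e-04,
        7.79628426e+01, -6.93085633e+00]), 'joint_velocities': array([-0.01407964, -0.0720594 , -0.04497254, -0.06160177, -0.01698046,
       -0.13358175]), 'tau': array([ 2.77485087e-03, -4.16772366e+01, -2.45805627e+01,  2.99887279e-04,
        1.11603033e-02, -9.33645310e-06]), 'tcp_pos': array([ 0.25395096, -0.51524242,  0.19904781]), 'eef_rot': array([-1.79896481e+02, -1.31988542e-02,  2.62286944e+01]), 'force': array([-0.19465939, -0.66153972, -0.34203329]), 'ft_torque': array([-0.03105963,  0.01791114,  0.00277874]), 'grip_width': 0.08560915707865176}
top [0.48885705 0.00358365 0.04228863] 0.9961484375 [[426.2070051    0.         315.71798215]
 [  0.         426.2070051  193.8133033 ]
 [  0.           0.           1.        ]]
scene [ 0.472264   -0.02004235  0.03656852] 0.99621484375 [[361.06620074   0.         320.70347033]
 [  0.         361.06620074 203.09655603]
 [  0.           0.           1.        ]]
```

View pics/top0.png

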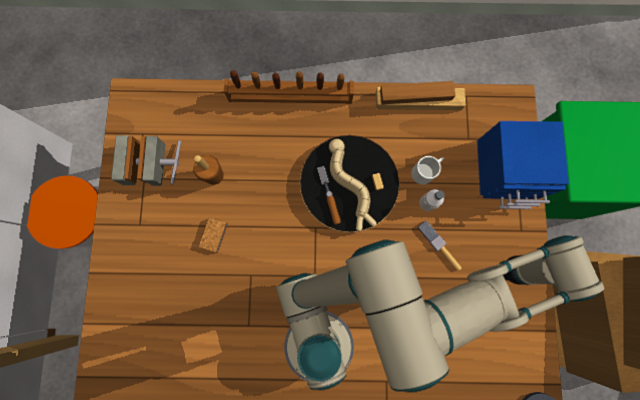

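View pics/scene0.png

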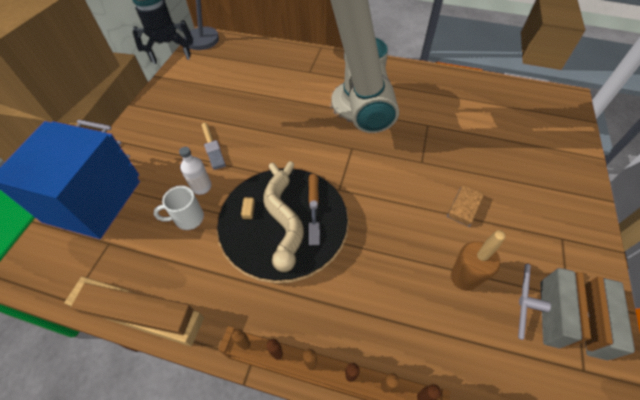

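The top picture shows the limb on the plate, with its ball at about (337,146) and its fork at about (362,222). The chisel is to its left at (328,195) and the offcut to its right at (378,182). In the scene picture the ball is at (284,260) and the fork at (281,170).

```bash
cat >> h.py <<'E'
def limbmask(p,W,c=(0.55,-0.05)):
    hsv=cv2.cvtColor(p,cv2.COLOR_BGR2HSV)
    m=((hsv[...,2]>110)&(W[...,2]>0.045)&(W[...,2]<0.12)).astype(np.uint8)
    return m
E
python3 - <<'E'
from h import *
for n,win in [("top",(300,400,135,235)),("scene",(215,350,150,290))]:
    z=np.load(n+"0.npz");p,d=z["p"],z["d"];W=cloud(n,p,d)
    hsv=cv2.cvtColor(p,cv2.COLOR_BGR2HSV)
    m=np.zeros(d.shape,np.uint8);a,b,c,e=win
    m[c:e,a:b]=((hsv[...,2]>60)&(W[...,2]>0.05))[c:e,a:b]
    k,L,S,C=cv2.connectedComponentsWithStats(m)
    for i in range(1,k):
        if S[i,4]<20: continue
        P=W[L==i]; print(n,i,S[i],P.mean(0).round(3),"z",np.percentile(P[:,2],[5,50,95]).round(3),"x",P[:,0].min().round(3),P[:,0].max().round(3),"y",P[:,1].min().round(3),P[:,1].max().round(3))
        if S[i,4]>300:
            # mid line along x
            for x in np.arange(P[:,0].min(),P[:,0].max(),.02):
                s=P[abs(P[:,0]-x-.01)<.01]
                t=s[s[:,2]>np.percentile(s[:,2],70)]
                print("  x %.3f y mid %.3f w %.3f  ridge y %.3f z %.3f"%(x+.01,(s[:,1].min()+s[:,1].max())/2,np.ptp(s[:,1]),np.median(t[:,1]),np.median(t[:,2])))
E
```

```text
top 4 [ 329  139   47   92 1275] [ 0.542 -0.096  0.087] z [0.061 0.082 0.096] x 0.226 0.7 y -0.184 0.018Traceback (most recent call last):
  File "<stdin>", line 15, in <module>
    return _quantile_unchecked(
        a, q, axis, out, overwrite_input, method, keepdims, weights)
    return _ureduce(a,
                    func=_quantile_ureduce_func,
    ...<5 lines>...
                    overwrite_input=overwrite_input,
                    method=method)
    r = func(a, **kwargs)
    result = _quantile(arr,
                       quantiles=q,
    ...<2 lines>...
                       out=out,
                       weights=wgt)
    slices_having_nans = np.isnan(arr[-1, ...])
                                  ~~~^^^^^^^^^
IndexError: index -1 is out of bounds for axis 0 with size 0
```

```bash
cat >> h.py <<'E'
from scipy.interpolate import CubicSpline
from scipy.optimize import least_squares
T=np.array([[-114,0,48],[-76,-24,51],[-38,-26,54],[0,0,56],[38,26,57],[76,24,55],[114,0,53]])/1e3
def place(q): # x,y,yaw
    c,s=np.cos(q[2]),np.sin(q[2]); return T[:,:2]@np.array([[c,s],[-s,c]])+q[:2]
E
python3 - <<'E'
from h import *
for n,win in [("top",(300,400,135,235)),("scene",(215,350,150,290))]:
    z=np.load(n+"0.npz");p,d=z["p"],z["d"];W=cloud(n,p,d)
    hsv=cv2.cvtColor(p,cv2.COLOR_BGR2HSV)
    m=np.zeros(d.shape,np.uint8);a,b,c,e=win
    m[c:e,a:b]=((hsv[...,2]>60)&(W[...,2]>0.05)&(W[...,2]<.115)&(W[...,0]>.3))[c:e,a:b]
    k,L,S,C=cv2.connectedComponentsWithStats(m)
    for i in range(1,k):
        if S[i,4]<20: continue
        P=W[L==i]; print(n,i,S[i],P.mean(0).round(3),"z",np.percentile(P[:,2],[5,50,95,100]).round(3),"x",P[:,0].min().round(3),P[:,0].max().round(3),"y",P[:,1].min().round(3),P[:,1].max().round(3))
        if S[i,4]>300:
            for x in np.arange(P[:,0].min()+.01,P[:,0].max(),.02):
                s=P[(abs(P[:,0]-x)<.01)]
                if len(s)<4: continue
                t=s[s[:,2]>np.percentile(s[:,2],75)]
                print("  x %.3f y %.3f..%.3f  ridge y %.3f z %.3f"%(x,s[:,1].min(),s[:,1].max(),np.median(t[:,1]),np.median(t[:,2])))
im=cv2.imread("pics/top0.png")[132:236,295:403]
cv2.imwrite("pics/topcrop.png",cv2.resize(im,None,fx=5.5,fy=5.5,interpolation=cv2.INTER_CUBIC))
E
```

```text
top 1 [ 329  139   47   92 1269] [ 0.543 -0.097  0.08 ] z [0.061 0.082 0.096 0.103] x 0.384 0.7 y -0.184 -0.025
  x 0.394 y -0.180..-0.119  ridge y -0.127 z 0.072
  x 0.414 y -0.184..-0.119  ridge y -0.132 z 0.073
  x 0.434 y -0.173..-0.119  ridge y -0.137 z 0.083
  x 0.454 y -0.161..-0.119  ridge y -0.140 z 0.090
  x 0.474 y -0.165..-0.123  ridge y -0.144 z 0.090
  x 0.494 y -0.164..-0.124  ridge y -0.144 z 0.092
  x 0.514 y -0.160..-0.103  ridge y -0.138 z 0.093
  x 0.534 y -0.157..-0.065  ridge y -0.120 z 0.094
  x 0.554 y -0.140..-0.047  ridge y -0.089 z 0.097
  x 0.574 y -0.109..-0.033  ridge y -0.066 z 0.097
  x 0.594 y -0.082..-0.029  ridge y -0.052 z 0.096
  x 0.614 y -0.068..-0.029  ridge y -0.049 z 0.095
  x 0.634 y -0.072..-0.032  ridge y -0.052 z 0.093
  x 0.654 y -0.075..-0.029  ridge y -0.055 z 0.093
  x 0.674 y -0.074..-0.025  ridge y -0.045 z 0.089
  x 0.694 y -0.074..-0.025  ridge y -0.052 z 0.087
top 2 [372 173  11  17 122] [ 0.556 -0.193  0.061] z [0.056 0.061 0.067 0.07 ] x 0.527 0.585 y -0.21 -0.176
top 6 [325 184  16  40 236] [ 0.464 -0.038  0.063] z [0.055 0.06
[... 855 characters left out ...]
ge y -0.060 z 0.091
  x 0.677 y -0.079..-0.026  ridge y -0.057 z 0.086
  x 0.697 y -0.078..-0.028  ridge y -0.053 z 0.084
scene 2 [309 174   9  49 334] [ 0.473 -0.039  0.061] z [0.053 0.062 0.068 0.072] x 0.407 0.553 y -0.068 -0.015
  x 0.417 y -0.068..-0.042  ridge y -0.056 z 0.065
  x 0.437 y -0.064..-0.036  ridge y -0.052 z 0.065
  x 0.457 y -0.057..-0.030  ridge y -0.045 z 0.064
  x 0.477 y -0.052..-0.024  ridge y -0.038 z 0.066
  x 0.497 y -0.046..-0.020  ridge y -0.028 z 0.068
  x 0.517 y -0.037..-0.020  ridge y -0.029 z 0.069
  x 0.537 y -0.026..-0.015  ridge y -0.023 z 0.056
scene 3 [241 198  13  20 202] [ 0.56  -0.196  0.059] z [0.052 0.06  0.063 0.064] x 0.529 0.588 y -0.216 -0.179
```

View pics/topcrop.png

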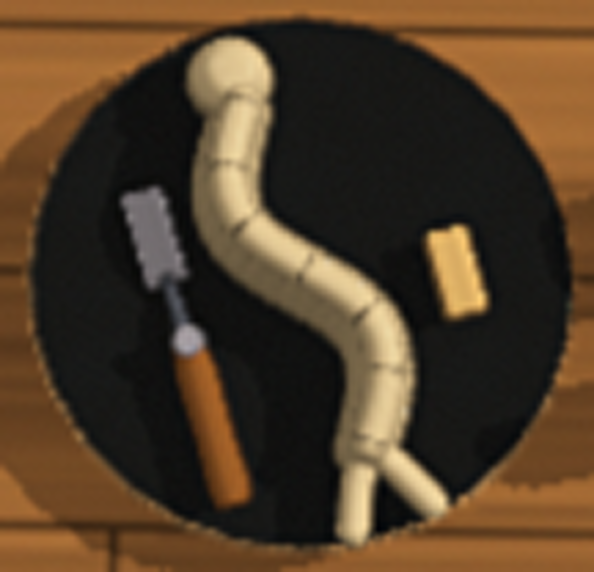

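The crop shows seven ticks, from the fork to the ball: about (370,442), (390,367), (369,307), (307,265), (243,228), (228,162) and (242,94). I'll cast rays onto the crest heights and fit a rigid placement.

```bash
cat > fit.py <<'E'
from h import *
m=camera_model("top");K=np.array(m["K"]);dc=np.array(m["dist_coeffs"]);E=np.linalg.inv(np.array(m["extrinsics"]))
px=np.array([[370,442],[390,367],[369,307],[307,265],[243,228],[228,162],[242,94]],float)
px=(px+.5)/5.5-.5+[295,132]
n=cv2.undistortPoints(px.reshape(-1,1,2),K,dc).reshape(-1,2)
r=np.c_[n[:,0],-n[:,1],-np.ones(7)]@E[:3,:3].T
z=.04+T[:,2]; X=E[:3,3]+r*((z-E[2,3])/r[:,2])[:,None]
q=least_squares(lambda q:(place(q)-X[:,:2]).ravel(),[.55,-.1,0.3]).x
print(X.round(4)); print("pose",q[:2].round(4),np.degrees(q[2]).round(1)); P=place(q);print(np.c_[P,z].round(4)); print("res",((P-X[:,:2])*1e3).round(1).tolist())
print("steps",np.diff(P,axis=0).round(4).tolist())
E
python3 fit.py
```

```text
[[ 0.4422 -0.1366  0.088 ]
 [ 0.4882 -0.1487  0.091 ]
 [ 0.5248 -0.1357  0.094 ]
 [ 0.5501 -0.0976  0.096 ]
 [ 0.5726 -0.0581  0.097 ]
 [ 0.615  -0.0488  0.095 ]
 [ 0.6596 -0.0573  0.093 ]]
pose [ 0.5504 -0.0975] 20.6
[[ 0.4437 -0.1377  0.088 ]
 [ 0.4877 -0.1468  0.091 ]
 [ 0.524  -0.1353  0.094 ]
 [ 0.5504 -0.0975  0.096 ]
 [ 0.5768 -0.0598  0.097 ]
 [ 0.6131 -0.0483  0.095 ]
 [ 0.6571 -0.0574  0.093 ]]
res [[1.5, -1.1], [-0.5, 1.9], [-0.9, 0.5], [0.2, 0.1], [4.2, -1.7], [-2.0, 0.4], [-2.5, -0.1]]
steps [[0.044, -0.0091], [0.0363, 0.0115], [0.0264, 0.0377], [0.0264, 0.0377], [0.0363, 0.0115], [0.044, -0.0091]]
```

>>> step_arm(motion=[[0.014, -0.0105, 0, 0, 1], [0.028, -0.0212, 0, 0, 1], [0.028, -0.0212, 0, 0, 1], [0.028, -0.0212, 0, 0, 1], [0.028, -0.0212, 0, 0, 1], [0.028, -0.0212, 0, 0, 1], [0.028, -0.0212, 0, 0, 1], [0.028, -0.0212, 0, 0, 1], [0.028, -0.0212, 0, 0, 1], [0.028, -0.0212, 0, 0, 1], [0.028, -0.0212, 0, 0, 1], [0.014, -0.0105, 0, 0, 1]], grip_force=20)

```text
time: 1.1
tcp_pos: [0.4301, -0.1487, 0.1947]
eef_rot: [-179.2, -0.1, 25.6]
force: [-0.7, 0.3, 0.4]
grip_width: -0.0001
```

>>> step_arm(motion=[[0, 0, 0, 0, 1], [0, 0, 0, 0, 1], [0, 0, 0, 0, 1]])

```text
time: 1.35
tcp_pos: [0.4297, -0.1426, 0.1941]
eef_rot: [-179.1, -0.1, 26.1]
force: [0.3, -0.1, 0.3]
grip_width: -0.0001
```

```bash
python3 - <<'E'
from h import *
s=read_state(); print(s["time"],s["tcp_pos"],s["eef_rot"],s["force"])
p,d=read_camera("wrist"); cv2.imwrite("pics/w1.png",p); np.savez("w1.npz",p=p,d=d,tcp=s["tcp_pos"],rot=s["eef_rot"])
E
```

```text
1.35 [ 0.42965651 -0.14264867  0.19409167] [-1.79062691e+02 -5.29492302e-02  2.61372047e+01] [ 0.30092575 -0.07365928  0.25289129]
```

View pics/w1.png

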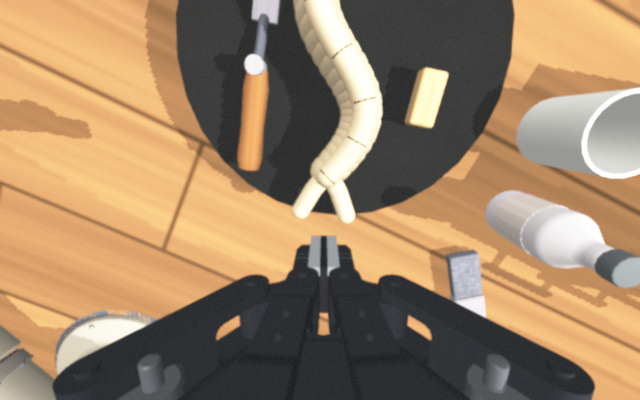

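The wrist view shows the closed fingers at (323,245), tick 0 at about (325,176), tick 1 at (365,100) and tick 2 at (343,49). I'll check these against the fit.

```bash
python3 - <<'E'
from h import *
from scipy.spatial.transform import Rotation as R
z=np.load("w1.npz");m=camera_model("wrist");print(m["K"],m["dist_coeffs"])
A=np.array(m["tool_from_camera"]);B=np.eye(4);B[:3,:3]=R.from_euler("xyz",z["rot"],degrees=True).as_matrix();B[:3,3]=z["tcp"];E=B@A
n=cv2.undistortPoints(np.array([[325,176],[365,100],[343,49.]]).reshape(-1,1,2),np.array(m["K"]),np.array(m["dist_coeffs"])).reshape(-1,2)
r=np.c_[n[:,0],-n[:,1],-np.ones(3)]@E[:3,:3].T
zz=.04+T[:3,2];print((E[:3,3]+r*((zz-E[2,3])/r[:,2])[:,None]).round(4)); print(E[:3,3])
E
```

```text
[[283.79752734   0.         323.28442395]
 [  0.         283.79752734 200.89199034]
 [  0.           0.           1.        ]] [0.01778609 0.         0.         0.         0.        ]
[[ 0.4423 -0.1365  0.088 ]
 [ 0.5226 -0.138   0.091 ]
 [ 0.5505 -0.1007  0.094 ]]
[ 0.49108896 -0.11580235  0.36847195]
```

The three rays land on ticks 0, 2 and 3 of the fit to within about 3 mm; tick 1 is just faint in this view. I'll go down above tick 0.

>>> step_arm(motion=[[0.004, 0.0005, 0.01, 0, 1], [0.004, 0.0005, 0.01, 0, 1], [0.004, 0.0005, 0.01, 0, 1], [0.003, 0, 0.01, 0, 1], [0, 0, 0.01, 0, 1], [0, 0, 0.01, 0, 1], [0, 0, 0.01, 0, 1], [0, 0, 0.005, 0, 1], [0, 0, 0.003, 0, 1], [0, 0, 0, 0, 1]])

```text
time: 2.23
tcp_pos: [0.4407, -0.1438, 0.1043]
eef_rot: [-178.8, 0.3, 25.2]
force: [-0.4, 0.3, -0.4]
grip_width: -0.0001
```

>>> step_arm(motion=[[0.003, -0.003, 0, 0, 1], [0.002, -0.0015, 0, 0, 1], [0, 0, 0, 0, 1], [0, 0, 0, 0, 1]])

```text
time: 2.57
tcp_pos: [0.4444, -0.1379, 0.105]
eef_rot: [-178.9, 0.2, 25.1]
force: [-0.2, -0.7, 0.1]
grip_width: -0.0001
```

>>> step_arm(motion=[[0, 0, 0.001, 0, 1], [0, 0, 0.001, 0, 1], [0, 0, 0.001, 0, 1], [0, 0, 0.001, 0, 1]])

```text
time: 2.9
tcp_pos: [0.4455, -0.138, 0.1021]
eef_rot: [-179.1, 0.1, 25.1]
force: [0.2, 0.4, -0.1]
grip_width: 0.0001
```

>>> step_arm(motion=[[0, 0, 0.002, 0, 1], [0, 0, 0.002, 0, 1], [0, 0, 0.002, 0, 1], [0, 0, 0.002, 0, 1], [0, 0, 0.001, 0, 1]])

```text
time: 3.32
tcp_pos: [0.4453, -0.1379, 0.0921]
eef_rot: [-179.1, 0.1, 25.1]
force: [-0.0, -0.1, 0.5]
grip_width: -0.0
```

>>> step_arm(motion=[[0, 0, 0.001, 0, 1], [0, 0, 0.001, 0, 1], [0, 0, 0.001, 0, 1], [0, 0, 0.001, 0, 1]])

```text
time: 3.65
tcp_pos: [0.4451, -0.1378, 0.0874]
eef_rot: [-179.1, 0.1, 25.1]
force: [-0.6, 0.3, -0.3]
grip_width: 0.0001
```

>>> step_arm(motion=[[0, 0, 0.001, 0, 1], [0, 0, 0.001, 0, 1]])

```text
time: 3.82
tcp_pos: [0.4451, -0.1378, 0.0852]
eef_rot: [-179.1, 0.1, 25.1]
force: [0.0, -0.7, -0.5]
grip_width: -0.0001
```

>>> step_arm(motion=[[0, 0, 0.001, 0, 1], [0, 0, 0, 0, 1]])

```text
time: 3.98
tcp_pos: [0.445, -0.1378, 0.084]
eef_rot: [-179.1, 0.1, 25.1]
force: [0.5, 0.1, 0.4]
grip_width: -0.0001
```

>>> step_arm(motion=[[0, 0, 0.001, 0, 1], [0, 0, 0, 0, 1]])

```text
time: 4.15
tcp_pos: [0.4451, -0.1378, 0.0829]
eef_rot: [-179.1, 0.1, 25.1]
force: [-0.1, 0.1, 0.7]
grip_width: 0.0
```

>>> step_arm(motion=[[0, 0, 0.001, 0, 1], [0, 0, 0, 0, 1]])

```text
time: 4.32
tcp_pos: [0.4451, -0.1378, 0.0818]
eef_rot: [-179.1, 0.1, 25.1]
force: [0.1, -0.3, 0.4]
grip_width: 0.0001
```

```bash
python3 - <<'E'
from h import *
s=read_state(); print(s["time"],s["tcp_pos"],s["force"],s["ft_torque"])
p,d=read_camera("scene"); q=p[140:300,200:400]; cv2.imwrite("pics/s1.png",cv2.resize(q,None,fx=4,fy=3.75,interpolation=cv2.INTER_CUBIC))
W=cloud("scene",p,d);W0=cloud("scene",*np.load("scene0.npz").values())
# limb sink: compare ball & ridge heights before/after
for n,(a,b,c,e) in dict(ball=(255,265,280,288),mid=(210,225,285,292),plate=(230,250,245,260)).items(): print(n,np.median(W0[a:b,c:e,2]).round(4),np.median(W[a:b,c:e,2]).round(4))
E
```

```text
4.3167 [ 0.44511683 -0.13778711  0.08184517] [ 0.0800005  -0.34192761  0.35885013] [-0.02874097  0.01263922 -0.01666965]
ball 0.0844 0.0846
mid 0.0937 0.0932
plate 0.039 0.0387
```

View pics/s1.png

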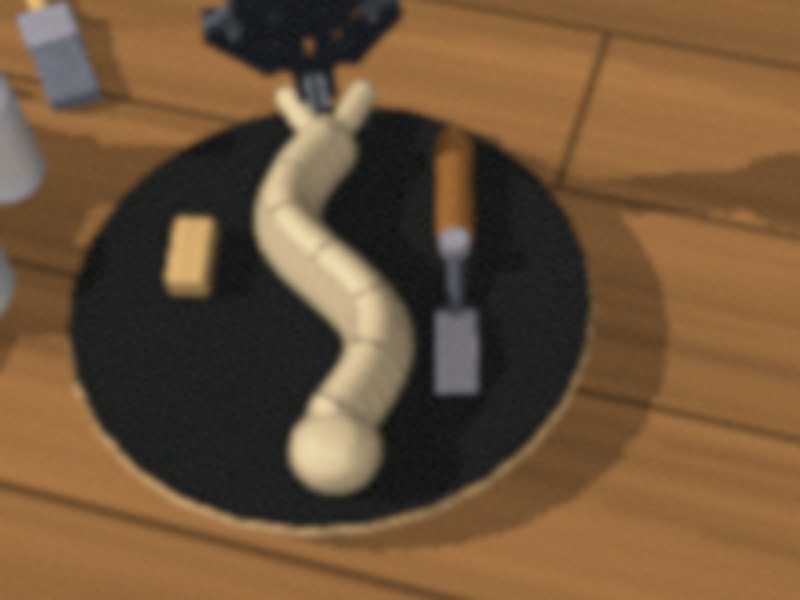

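The fingers look to be in the mouth of the fork, at about (315,100) in the crop, rather than on tick 0. I'll project the measured TCP and compare before moving.

```bash
cat >> h.py <<'E'
def proj(name,X):
    m=camera_model(name);E=np.array(m["extrinsics"]);c=np.atleast_2d(X)@E[:3,:3].T+E[:3,3]
    return cv2.projectPoints(c*[1,-1,-1],np.zeros(3),np.zeros(3),np.array(m["K"]),np.array(m["dist_coeffs"]))[0].reshape(-1,2)
def ray(name,px,z):
    m=camera_model(name);E=np.linalg.inv(np.array(m["extrinsics"]))
    n=cv2.undistortPoints(np.array(px,float).reshape(-1,1,2),np.array(m["K"]),np.array(m["dist_coeffs"])).reshape(-1,2)
    r=np.c_[n[:,0],-n[:,1],-np.ones(len(n))]@E[:3,:3].T; return E[:3,3]+r*((np.asarray(z)-E[2,3])/r[:,2])[:,None]
E
python3 - <<'E'
from h import *
f=lambda P:((P-[200,140])*[4,3.75]).round(0).tolist()
t=np.array([.4451,-.1378,.0818])
print("tcp crop",f(proj("scene",t)))
Z=.04+T[:,2];q=[.5504,-.0975,np.radians(20.6)]
print("ticks crop",f(proj("scene",np.c_[place(q),Z])))
g=np.array([[312,118],[270,205],[293,213],[325,250],[370,294],[374,343],[335,405]])/[4,3.75]+[200,140]
print(ray("scene",g,Z).round(4))
p,d=read_camera("scene");W=cloud("scene",p,d)
for y in range(155,176,2): print(y,[tuple((W[y,x]*1e3).round(0).astype(int)) for x in (274,277,279,282,286)])
E
```

```text
tcp crop [[324.0, 126.0]]
ticks crop [[324.0, 119.0], [289.0, 161.0], [286.0, 202.0], [328.0, 243.0], [371.0, 287.0], [371.0, 339.0], [334.0, 396.0]]
[[ 0.445  -0.1459  0.088 ]
 [ 0.5272 -0.1457  0.091 ]
 [ 0.5315 -0.1279  0.094 ]
 [ 0.5561 -0.0974  0.096 ]
 [ 0.5822 -0.0589  0.097 ]
 [ 0.6156 -0.0457  0.095 ]
 [ 0.663  -0.0547  0.093 ]]
155 [(np.int64(464), np.int64(-139), np.int64(179)), (np.int64(439), np.int64(-144), np.int64(150)), (np.int64(455), np.int64(-130), np.int64(171)), (np.int64(451), np.int64(-124), np.int64(168)), (np.int64(447), np.int64(-115), np.int64(167))]
157 [(np.int64(461), np.int64(-142), np.int64(166)), (np.int64(445), np.int64(-142), np.int64(149)), (np.int64(455), np.int64(-131), np.int64(164)), (np.int64(452), np.int64(-124), np.int64(162)), (np.int64(447), np.int64(-116), np.int64(159))]
159 [(np.int64(461), np.int64(-143), np.int64(159)), (np.int64(451), np.int64(-139), np.int64(149)), (np.int64(454), np.int64(-132), np.int64(154)), (np.int64(451), np.int64(-126), np.int64(152)), (np.int64(325), np.int64(-172), np.int64(-3))]
161 [(np.int64(457), np.in
[... 1208 characters left out ...]
, np.int64(-163), np.int64(71)), (np.int64(433), np.int64(-155), np.int64(72)), (np.int64(442), np.int64(-144), np.int64(87)), (np.int64(439), np.int64(-137), np.int64(86)), (np.int64(424), np.int64(-132), np.int64(69))]
173 [(np.int64(439), np.int64(-162), np.int64(68)), (np.int64(450), np.int64(-147), np.int64(87)), (np.int64(446), np.int64(-143), np.int64(84)), (np.int64(446), np.int64(-134), np.int64(86)), (np.int64(430), np.int64(-130), np.int64(68))]
175 [(np.int64(442), np.int64(-162), np.int64(63)), (np.int64(457), np.int64(-145), np.int64(87)), (np.int64(456), np.int64(-139), np.int64(88)), (np.int64(451), np.int64(-133), np.int64(84)), (np.int64(437), np.int64(-127), np.int64(69))]
```

```bash
python3 - <<'E'
from h import *
from scipy.spatial.transform import Rotation as R
m=camera_model("wrist");A=np.array(m["tool_from_camera"]);K=np.array(m["K"]);dc=np.array(m["dist_coeffs"])
def wc(d,tcp,rot):
    v,u=np.mgrid[0:400,0:640];p=cv2.undistortPoints(np.stack([u,v],-1).reshape(-1,1,2).astype(float),K,dc).reshape(400,640,2)
    P=np.stack([p[...,0]*d,-p[...,1]*d,-d],-1);Q=P@A[:3,:3].T+A[:3,3]
    return Q,Q@R.from_euler("xyz",rot,degrees=True).as_matrix().T+tcp
z=np.load("w1.npz");Q,W=wc(z["d"],z["tcp"],z["rot"])
for n,(u,v) in dict(tick0=(325,176),t2=(365,100),plate=(400,160),table=(200,180)).items(): print(n,W[v,u].round(4),z["d"][v,u])
for v in range(234,262,3): print(v,[(Q[v,u]*1e3).round(0).tolist() for u in (314,319,323,328,333)])
s=read_state();p,d=read_camera("wrist");cv2.imwrite("pics/w2.png",p);Q,W=wc(d,s["tcp_pos"],s["eef_rot"]);print(s["tcp_pos"],s["force"])
np.savez("w2.npz",p=p,d=d,tcp=s["tcp_pos"],rot=s["eef_rot"])
for v in range(200,262,4): print(v,[(W[v,u]*1e3).round(0).tolist() for u in (314,319,323,328,333)])
E
```

```text
tick0 [ 0.4424 -0.1365  0.0881] 0.28426898
t2 [ 0.5224 -0.1378  0.0932] 0.25946856
plate [ 0.4889 -0.2087  0.0414] 0.32514092
table [ 3.486e-01  3.200e-03 -1.000e-04] 0.3778386
234 [[-85.0, -13.0, 195.0], [-84.0, -6.0, 193.0], [-85.0, -0.0, 194.0], [-85.0, 7.0, 194.0], [-85.0, 14.0, 194.0]]
237 [[10.0, -5.0, -39.0], [10.0, -2.0, -39.0], [9.0, -0.0, -38.0], [10.0, 3.0, -39.0], [10.0, 5.0, -39.0]]
240 [[9.0, -5.0, -41.0], [10.0, -2.0, -43.0], [10.0, -0.0, -43.0], [10.0, 2.0, -43.0], [9.0, 5.0, -42.0]]
243 [[10.0, -4.0, -47.0], [10.0, -2.0, -47.0], [9.0, -0.0, -45.0], [10.0, 2.0, -46.0], [10.0, 5.0, -47.0]]
246 [[10.0, -4.0, -50.0], [10.0, -2.0, -50.0], [9.0, -0.0, -49.0], [9.0, 2.0, -49.0], [10.0, 5.0, -50.0]]
249 [[9.0, -4.0, -53.0], [10.0, -2.0, -53.0], [10.0, -0.0, -53.0], [10.0, 2.0, -53.0], [9.0, 5.0, -52.0]]
252 [[9.0, -4.0, -55.0], [9.0, -2.0, -55.0], [9.0, -0.0, -55.0], [10.0, 2.0, -56.0], [10.0, 5.0, -57.0]]
255 [[9.0, -4.0, -58.0], [10.0, -2.0, -59.0], [10.0, -0.0, -59.0], [10.0, 2.0, -59.0], [9.0, 4.0, -59.0]]
258 [[10.0, -4.0, -63.0], [9.0, -2.0, -61.0], [10.0, -0.0, -62.0]
[... 1473 characters left out ...]
0], [454.0, -134.0, 124.0], [455.0, -137.0, 124.0], [457.0, -139.0, 126.0]]
244 [[452.0, -131.0, 128.0], [453.0, -133.0, 129.0], [454.0, -135.0, 129.0], [454.0, -137.0, 127.0], [456.0, -139.0, 129.0]]
248 [[452.0, -131.0, 134.0], [453.0, -133.0, 133.0], [455.0, -134.0, 135.0], [455.0, -137.0, 134.0], [456.0, -139.0, 134.0]]
252 [[452.0, -131.0, 138.0], [454.0, -133.0, 138.0], [454.0, -135.0, 138.0], [455.0, -137.0, 137.0], [457.0, -138.0, 139.0]]
256 [[453.0, -131.0, 142.0], [454.0, -133.0, 142.0], [454.0, -135.0, 142.0], [455.0, -137.0, 142.0], [456.0, -139.0, 141.0]]
260 [[453.0, -131.0, 146.0], [454.0, -133.0, 146.0], [454.0, -135.0, 146.0], [455.0, -137.0, 145.0], [456.0, -139.0, 146.0]]
```

View pics/w2.png

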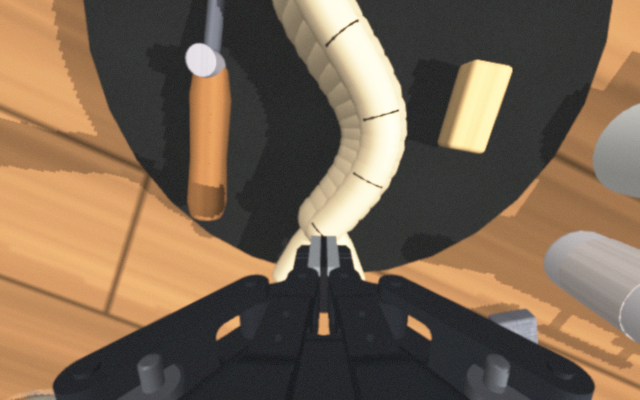

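The wrist view shows tick 0 at (318,229), just ahead of the tips, and ticks 1 to 3 at (368,181), (381,115) and (342,33). Both cameras put the real fingertips about 35 mm above the reported TCP, at z≈0.117, with no force felt. The fingers are still in the air over tick 0, so I'll keep going down carefully and rely on force and the tip measurement.

>>> step_arm(motion=[[0, 0, 0.004, 0, 1], [0, 0, 0.004, 0, 1], [0, 0, 0.004, 0, 1], [0, 0, 0, 0, 1]])

```text
time: 4.8
tcp_pos: [0.4453, -0.1378, 0.069]
eef_rot: [-179.1, 0.1, 25.1]
force: [-0.1, -0.5, -0.2]
grip_width: 0.0002
```

```bash
cat > tip.py <<'E'
from h import *
from scipy.spatial.transform import Rotation as R
m=camera_model("wrist");A=np.array(m["tool_from_camera"]);K=np.array(m["K"]);dc=np.array(m["dist_coeffs"])
s=read_state();p,d=read_camera("wrist")
v,u=np.mgrid[0:400,0:640];q=cv2.undistortPoints(np.stack([u,v],-1).reshape(-1,1,2).astype(float),K,dc).reshape(400,640,2)
Q=np.stack([q[...,0]*d,-q[...,1]*d,-d],-1)@A[:3,:3].T+A[:3,3]
W=Q@R.from_euler("xyz",s["eef_rot"],degrees=True).as_matrix().T+s["tcp_pos"]
print(s["time"],s["tcp_pos"].round(4),"F",s["force"].round(1))
for r in range(222,242,2): print(r,(Q[r,323]*1e3).round(0).tolist(),(W[r,323]*1e3).round(0).tolist())
S=cloud("scene",*(x for x in read_camera("scene")))
W0=cloud("scene",*np.load("scene0.npz").values())
for n,(a,b,c,e) in dict(ball=(255,265,280,288),mid=(210,225,285,292),plate=(230,250,245,260)).items(): print(n,((np.mean(S[a:b,c:e,2])-np.mean(W0[a:b,c:e,2]))*1e3).round(2),"mm")
E
python3 tip.py
```

```text
4.8 [ 0.4453 -0.1378  0.069 ] F [-0.1 -0.5 -0.2]
222 [10.0, -0.0, -17.0] [454.0, -134.0, 86.0]
224 [9.0, -0.0, -17.0] [453.0, -134.0, 86.0]
226 [8.0, -0.0, -18.0] [452.0, -135.0, 87.0]
228 [7.0, -0.0, -19.0] [452.0, -135.0, 88.0]
230 [5.0, -0.0, -18.0] [450.0, -136.0, 87.0]
232 [4.0, -0.0, -19.0] [449.0, -136.0, 88.0]
234 [3.0, -0.0, -18.0] [448.0, -137.0, 87.0]
236 [9.0, -0.0, -36.0] [454.0, -134.0, 106.0]
238 [10.0, -0.0, -41.0] [455.0, -134.0, 110.0]
240 [9.0, -0.0, -41.0] [454.0, -134.0, 111.0]
ball 0.08 mm
mid -0.27 mm
plate -5.6 mm
```

>>> step_arm(motion=[[0, 0, 0.004, 0, 1], [0, 0, 0.004, 0, 1], [0, 0, 0.001, 0, 1], [0, 0, 0, 0, 1]])

```text
time: 5.23
tcp_pos: [0.4459, -0.138, 0.0598]
eef_rot: [-179.2, 0.0, 25.1]
force: [0.1, -0.2, 0.2]
grip_width: 0.0005
```

>>> step_arm(motion=[[0, 0, 0.001, 0, 1], [0, 0, 0.001, 0, 1], [0, 0, 0, 0, 1]])

```text
time: 5.48
tcp_pos: [0.4459, -0.1379, 0.0575]
eef_rot: [-179.2, 0.0, 25.1]
force: [-0.9, -0.3, -0.1]
grip_width: 0.0001
```

>>> step_arm(motion=[[0, 0, 0.001, 0, 1], [0, 0, 0.001, 0, 1], [0, 0, 0, 0, 1]])

```text
time: 5.73
tcp_pos: [0.446, -0.138, 0.0561]
eef_rot: [-179.2, 0.0, 25.1]
force: [-0.9, -1.0, 3.1]
grip_width: -0.0006
```

```bash
python3 tip.py
```

```text
5.7333 [ 0.446  -0.138   0.0561] F [-0.9 -1.   3.1]
222 [13.0, -0.0, -26.0] [458.0, -133.0, 82.0]
224 [12.0, -0.0, -27.0] [457.0, -133.0, 83.0]
226 [11.0, -0.0, -27.0] [456.0, -134.0, 84.0]
228 [11.0, -0.0, -28.0] [456.0, -134.0, 85.0]
230 [9.0, -0.0, -28.0] [454.0, -134.0, 84.0]
232 [9.0, -0.0, -30.0] [454.0, -135.0, 86.0]
234 [7.0, -0.0, -29.0] [453.0, -135.0, 85.0]
236 [10.0, -0.0, -37.0] [455.0, -134.0, 93.0]
238 [9.0, -0.0, -40.0] [455.0, -134.0, 96.0]
240 [9.0, -0.0, -42.0] [455.0, -135.0, 98.0]
ball -0.99 mm
mid -8.81 mm
plate -6.5 mm
```

Contact comes at a reported TCP z of about 0.057 with 3 N, so the tips sit about 31 mm behind the reported TCP. I'll start dragging towards tick 1 with the height following the crest.

>>> step_arm(motion=[[0.0043, 0.0032, 0, 0, 1], [0.0043, 0.0032, -0.0002, 0, 1], [0.0043, 0.0032, -0.0002, 0, 1], [0.0043, 0.0032, -0.0002, 0, 1]])

```text
time: 6.17
tcp_pos: [0.464, -0.1407, 0.0562]
eef_rot: [-178.8, 0.3, 25.1]
force: [-3.0, 1.2, 3.5]
grip_width: 0.0006
```

>>> step_arm(motion=[[0.0045, 0.0038, -0.0003, 0, 1], [0.0045, 0.0038, -0.0003, 0, 1], [0.0045, 0.0038, -0.0004, 0, 1], [0.0045, 0.0038, -0.0003, 0, 1]])

```text
time: 6.5
tcp_pos: [0.4875, -0.1463, 0.0568]
eef_rot: [-178.6, 0.5, 25.1]
force: [-4.6, 0.7, 5.0]
grip_width: 0.0001
```

```bash
python3 - <<'E'
from h import *
s=read_state();print(s["time"],s["tcp_pos"].round(4),s["force"].round(1))
p,d=read_camera("scene");q=p[140:300,200:400]; cv2.imwrite("pics/s2.png",cv2.resize(q,None,fx=4,fy=3.75,interpolation=cv2.INTER_CUBIC))
E
```

```text
6.5 [ 0.4875 -0.1463  0.0568] [-4.6  0.7  5. ]
```

View pics/s2.png

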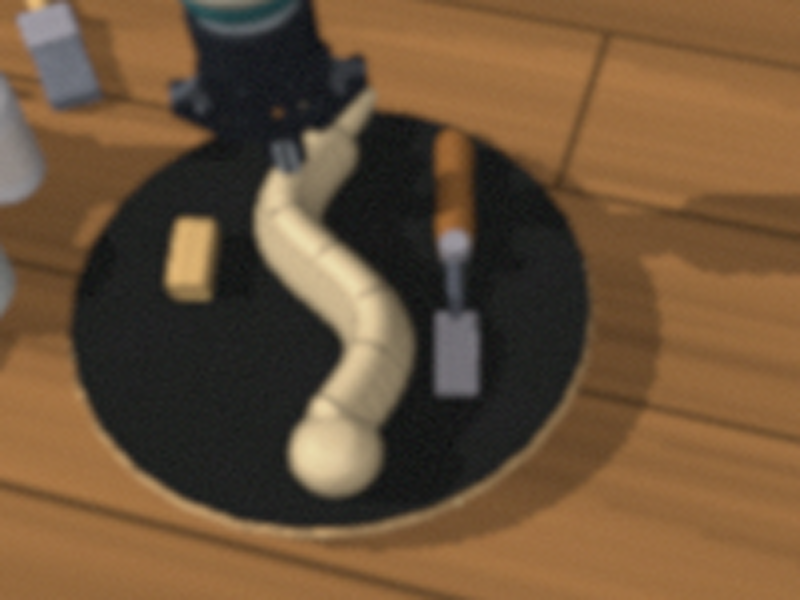

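The scene crop shows the tips on tick 1 at (287,165), and the limb, chisel and offcut have not moved. I'll carry on, pressing slightly lighter.

>>> step_arm(motion=[[0.0047, 0.0014, -0.0008, 0, 1], [0.0047, 0.0014, -0.0006, 0, 1], [0.0047, 0.0012, -0.0006, 0, 1], [0.0047, 0.0008, -0.0006, 0, 1]])

```text
time: 6.88
tcp_pos: [0.5107, -0.1453, 0.0596]
eef_rot: [-178.9, 0.4, 25.1]
force: [-2.5, -1.5, 3.6]
grip_width: 0.0002
```

>>> step_arm(motion=[[0.0045, -0.001, -0.0005, 0, 1], [0.0045, -0.001, -0.0005, 0, 1], [0.0045, -0.0015, -0.0005, 0, 1]])

```text
time: 7.13
tcp_pos: [0.525, -0.1376, 0.0617]
eef_rot: [-179.2, 0.3, 25.1]
force: [-1.7, -1.2, 3.1]
grip_width: 0.0
```

>>> step_arm(motion=[[0.0046, -0.003, -0.0001, 0, 1], [0.0046, -0.003, -0.0002, 0, 1], [0.0046, -0.003, -0.0002, 0, 1], [0.0046, -0.003, -0.0002, 0, 1]])

```text
time: 7.47
tcp_pos: [0.5406, -0.1184, 0.0632]
eef_rot: [-179.5, 0.1, 25.1]
force: [-0.3, -2.0, 2.7]
grip_width: -0.0
```

>>> step_arm(motion=[[0.0043, -0.0034, 0.0003, 0, 1], [0.0043, -0.0034, 0.0003, 0, 1], [0.0043, -0.0034, 0.0002, 0, 1], [0.0035, -0.003, 0.0001, 0, 1]])

```text
time: 7.8
tcp_pos: [0.5523, -0.0978, 0.063]
eef_rot: [-179.6, -0.0, 25.2]
force: [0.1, -2.9, 2.8]
grip_width: -0.0001
```

>>> step_arm(motion=[[0.0046, -0.003, 0, 0, 1], [0.0046, -0.003, 0, 0, 1], [0.0046, -0.003, 0, 0, 1], [0.0046, -0.003, 0, 0, 1]])

```text
time: 8.13
tcp_pos: [0.5642, -0.0773, 0.0632]
eef_rot: [-179.6, 0.0, 25.2]
force: [-1.5, -2.5, 4.5]
grip_width: -0.0001
```

>>> step_arm(motion=[[0.0046, -0.0026, -0.0002, 0, 1], [0.0046, -0.0026, -0.0002, 0, 1], [0.0046, -0.0026, -0.0001, 0, 1], [0.0035, -0.002, 0, 0, 1]])

```text
time: 8.47
tcp_pos: [0.5765, -0.0587, 0.0636]
eef_rot: [-179.6, 0.1, 25.2]
force: [-1.7, -2.2, 3.4]
grip_width: 0.0002
```

>>> step_arm(motion=[[0.0047, -0.0006, 0.0001, 0, 1], [0.0047, -0.0002, 0.0002, 0, 1], [0.0047, 0.0002, 0.0002, 0, 1], [0.0047, 0.0006, 0.0003, 0, 1]])

```text
time: 8.8
tcp_pos: [0.5924, -0.048, 0.0623]
eef_rot: [-179.3, 0.3, 25.2]
force: [-2.7, -1.1, 4.5]
grip_width: 0.0002
```

>>> step_arm(motion=[[0.0045, 0.0017, 0, 0, 1], [0.0045, 0.002, 0.0001, 0, 1], [0.0045, 0.002, 0.0001, 0, 1], [0.0035, 0.002, 0.0001, 0, 1]])

```text
time: 9.13
tcp_pos: [0.6115, -0.0455, 0.0611]
eef_rot: [-179.0, 0.4, 25.2]
force: [-2.5, 0.4, 4.9]
grip_width: 0.0001
```

>>> step_arm(motion=[[0.0045, 0.0036, 0.0001, 0, 1], [0.0045, 0.0037, 0, 0, 1], [0.0045, 0.0037, 0, 0, 1], [0.0045, 0.0037, 0, 0, 1]])

```text
time: 9.47
tcp_pos: [0.6362, -0.0502, 0.0602]
eef_rot: [-178.9, 0.3, 25.2]
force: [-2.4, 0.8, 3.4]
grip_width: -0.0005
```

>>> step_arm(motion=[[0.0043, 0.0037, 0.0001, 0, 1], [0.0043, 0.0037, 0.0001, 0, 1], [0.0038, 0.0034, 0.0001, 0, 1], [0.002, 0.002, 0.0001, 0, 1], [0, 0, 0, 0, 1]])

```text
time: 9.88
tcp_pos: [0.6587, -0.0565, 0.0591]
eef_rot: [-178.9, 0.3, 25.1]
force: [-2.0, 0.2, 4.2]
grip_width: 0.0
```

```bash
python3 - <<'E'
from h import *
s=read_state();print(s["time"],s["tcp_pos"].round(4),s["force"].round(1))
p,d=read_camera("scene");q=p[140:300,200:400]; cv2.imwrite("pics/s3.png",cv2.resize(q,None,fx=4,fy=3.75,interpolation=cv2.INTER_CUBIC))
E
```

```text
9.8833 [ 0.6587 -0.0565  0.0591] [-2.   0.2  4.2]
```

View pics/s3.png

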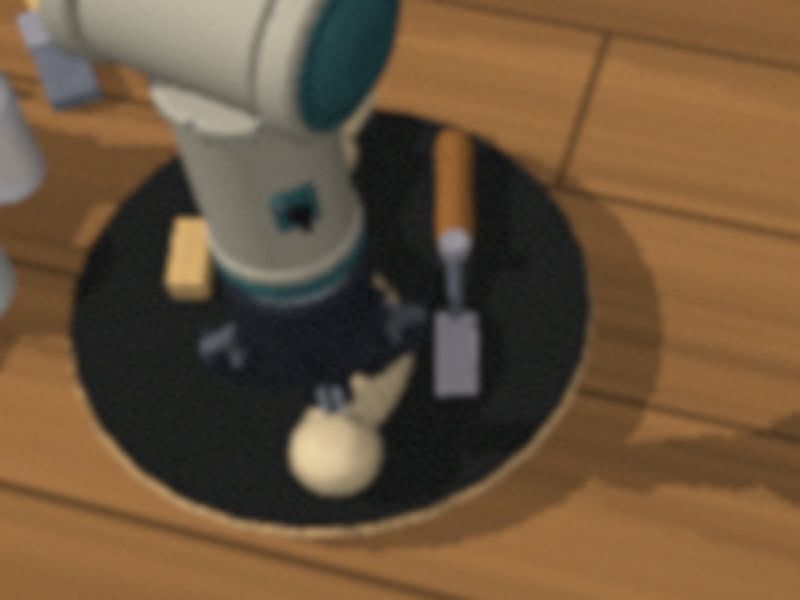

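The tips are on tick 6 at (332,398), against a predicted (334,396), and the ball is unmoved. Now I'll lift clear.

>>> step_arm(motion=[[0, 0, -0.003, 0, 1], [0, 0, -0.006, 0, 1], [0, 0, -0.012, 0, 1], [0, 0, -0.02, 0, 1], [0, 0, -0.02, 0, 1], [0, 0, -0.02, 0, 1], [0, 0, -0.02, 0, 1], [0, 0, -0.02, 0, 1], [-0.02, 0, -0.01, 0, 1], [0, 0, 0, 0, 1], [0, 0, 0, 0, 1], [0, 0, 0, 0, 1]])

```text
time: 10.93
tcp_pos: [0.6467, -0.0693, 0.2041]
eef_rot: [-179.6, -0.5, 25.1]
force: [-1.2, -0.1, 0.5]
grip_width: 0.0
```

```bash
python3 - <<'E'
from h import *
s=read_state();print(s["time"],s["tcp_pos"].round(4),s["force"].round(1))
p,d=read_camera("scene");q=p[140:300,200:400]; cv2.imwrite("pics/s4.png",cv2.resize(q,None,fx=4,fy=3.75,interpolation=cv2.INTER_CUBIC))
W=cloud("scene",p,d);W0=cloud("scene",*np.load("scene0.npz").values())
for n,(a,b,c,e) in dict(ball=(255,265,280,288),tail=(172,185,275,285),handle=(178,195,310,317)).items(): print(n,(np.median(W0[a:b,c:e],(0,1))*1e3).round(1),(np.median(W[a:b,c:e],(0,1))*1e3).round(1))
E
```

```text
10.9333 [ 0.6467 -0.0693  0.2041] [-1.2 -0.1  0.5]
ball [687.5 -47.7  84.4] [687.7 -47.7  84.1]
tail [ 460.4 -136.    83.5] [646.  -40.5 344.2]
handle [449.9 -45.3  63.1] [448.9 -45.9  63.3]
```

View pics/s4.png

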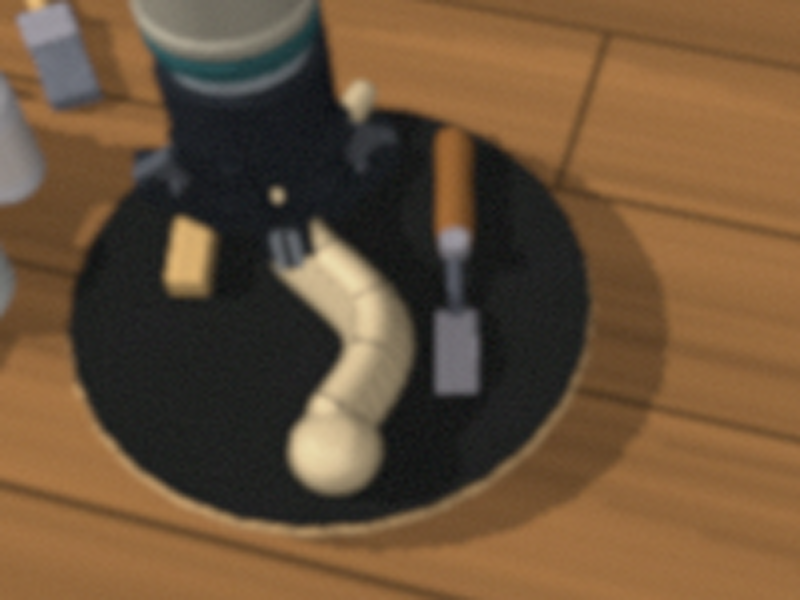

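The tool is clear of the limb. The ball is back at its starting position to within 0.3 mm, so the plate is back up. The visible prong tip at (360,100), the chisel and the offcut are where they were. I'm handing the job in.

```bash
python3 -c "
from rig import *
print(job_done())"
```

```text
the job is handed in; nothing more can be done
None
```

I ran the closed fingertips along the crest from the fork to the ball, touching all seven ticks in order. Then I lifted clear and handed the job in at about 11 s of the 42 s allowed. The hand-in gave no verdict.

- **Finding the limb:** I placed the ticks with top-camera rays, with a worst fit residual of about 4.5 mm. A wrist-camera check of ticks 0, 2 and 3 agreed to about 3 mm.
- **Touch:** The force reading showed 2.7 to 5.0 N upward at every stop. That is about 1 to 4 mm of plate sink by the stated spring rate; I did not measure the plate directly. The reported position was within about 4 mm level of each fitted tick.
- **Last checks:** After lifting, the ball was within 0.3 mm of its starting position and height, so the plate is back up. The chisel handle was within about 1 mm, and the offcut looked unmoved. The arm hid most of the fork end, so I saw only one prong tip there, apparently unmoved. I did not measure the mallet, glue, mug, sander or brush again.
- **What disagreed:** The real shut fingertips sat about 31 to 37 mm behind the reported TCP. Two cameras showed this, and contact came at a TCP height of 0.057 m instead of 0.088 m. I worked from the real tips and the force. If the judge measures the grasp point from the reported TCP, the 10 mm height condition at the ticks would not be met.

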